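Set the pencil sharpener and hold its feed carriage open for loading

ROBOT

A 6-joint arm with a two-finger parallel gripper is mounted at the origin on a cart in front of the work surface, level with it; the furniture and walls round the work are solid. World frame = base frame: x ahead of the robot, y to its left, z up, the work surface at z = 0. Lengths are in m, angles in rad, forces in N, time in s.
With the tool pointing down it reaches from about 0.35 to 0.975 m from the base axis. Payload 4.9 kg.
Tool frame: the origin (TCP) lies on the mounting face of the last link; the fingertips stand 173 mm ahead of it and the grasp point (between the pads) lies 155 mm ahead of it; z points along the fingers, y is the line along which they close (so a half turn about z gives the same grasp; the last joint's range is limited). The gripper opens to 85 mm and grips with 20 to 120 N. Pads are 22 mm wide; open, the fingers measure 114 mm over their backs; the gripper's body (76 mm by 85 mm) begins 54 mm behind the grasp point. The pads swing forward as they close: fully open they stand 13 mm farther back than shut.
Start: joints at [-1.402, 0.053, 1.613, -0, 1.476, -0.119], TCP at [0.177, -0.599, 0.405] pointing down, gripper open.
Joint ranges: [-3.01, 3.01], [-1.01, 2.22], [0.06, 2.58], [-1.02, 4.17], [0.09, 2.62], [-3.14, 3.14]. Speed limits (rad/s): [2.57, 2.57, 3.14, 3.14, 3.14, 3.14].

INTERFACE

Orientations are given as a rotation vector (axis times angle).
In Python, from station import monitor, eyes, finish_job gives the robot as it stands. The module is installed in compiled form; this text tells all that it offers.
- The arm moves only by the tool step_arm, never from a script. Its argument "commands" is a list of rows, each a list of 3 entries, a list of its own where there are three numbers: the opening in per cent of the stroke, from 0 (shut) to 100 (fully open), then the shift along the tool's x, y, z in mm, then the turn about the tool's z in degrees. In form: [[hand, [x, y, z], yaw], ...]. A call has 1 to 12 rows; each row is the pose to reach, as a shift and turn from the pose commanded when the call began, along the tool's axes at that moment; what a row does not reach only later rows make up. A row lasts 1/8 s, in which the tool goes at most 62.5 mm and 10.7 degrees, less where a joint would pass 70% of its speed; a pose out of reach is approached as far as the arm can. A call with a gripper value outside its range is refused whole. The fingers move at their own pace and stop on an object; "squeeze" is the grip in N (left out, the last holds). Time passes only in rows, so rows that repeat a pose let the fingers close. It gives the time, the measured TCP pose, the force, the opening and the grip force at its end, in the units of the state.
- monitor.get_obs(): the state, without advancing time (a new reading comes with each control period).
- eyes.get_image(name): name is "side" or "top" or "wrist"; returns the picture (480x640x3 uint8, red, green, blue); there is no depth.
- eyes.camera_info(name): a dict with "camera_matrix" (3x3 intrinsics, pixels), "extrinsics" (4x4, takes a point from camera to world coordinates). Camera axes: x right, y down, z forward; pixel columns grow to the right and rows downward; lengths in m; the calibration is good to about 2 mm. A picture is of the moment at which its call begins: read the wrist's pose just before it. camera_info takes no time and is no camera call; for the wrist camera it gives the pose at the moment of the call.
- finish_job(): hands the job in; it is judged then, once.
The state is a dict: "t": time; "q": joint angles; "dq": joint speeds; "effort": joint torques, N m; "tool_pos": TCP position; "tool_rot": TCP orientation; "contact_force": force on the tool from outside, world axes, zero at the start; "wrist_torque": the same for the moment, N m; "opening": finger opening in m; "grip_force": force on a finger pad.
Only numpy, scipy, OpenCV 4.12 (cv2) and the standard library are available. Lean on these libraries where they do the work, as an engineer would, in place of code of your own. Each camera call takes 0.05 s, during which the arm holds its last target. There are 200 camera calls.

TASK

Get the desk pencil sharpener ready for me to load a pencil: slide the point selector on its top to the fourth mark, the one next to the sharpest, then squeeze the two tabs of the spring-loaded front carriage together so that its jaws open, and pull the carriage straight out until the black ring on its guide rods is level with the brass rod bushes (40 mm out). Never let the carriage snap back, leave the other things on the desk where they are, and finish while still holding: keep the tabs squeezed and the carriage at the ring while I put the pencil in.

Things in the scene. Friction and masses are not known exactly. Their poses are not given: they have to be found in the camera images.
- sharpener: Grey desk pencil sharpener, fixed to the table by a black suction foot (116 x 92 mm). Case 100 (x) x 80 (y) x 104 mm high; origin at the centre of its underside, at table height. Its own -x axis points out of its front, where the carriage is, towards the robot within 0.4 rad; +y is its left as the robot sees it, z up. Crank on its back. The faces of its two brass rod bushes are at x = -57.5 mm.
- selector_grip (a point): Centre of the point selector, a black upright block 18 (sharpener x) x 10 (sharpener y) x 16 mm high with a white line across it, on the flat free top of the sharpener. In the sharpener's frame x = 14, y = -22 + joint value, z = 113 mm: the block reaches from z = 105 to 121, the case top is at 104.
- selector (a joint): Place of the selector on its track, 0 to 0.044 m, growing to the sharpener's +y (left). About 1.5 N of friction; stays where it is left. Five marks, each with a small relief pencil, stand in front of the track at 0, 0.011, 0.022, 0.033 and 0.044, blunt (right) to sharpest (left). The fourth mark is 0.033. Starts near the blunt end.
- carriage (a joint): How far the carriage is pulled out along the sharpener's -x: 0 home, 0.055 m end stop. A spring pulls it home, with 4 N at 0 and 8 N at 0.040. At 0.040 the black ring round each of its two steel guide rods is level with the face of its bush. It is a dark steel plate 7 mm thick, 58 mm wide, z = 29 to 73 mm, with the tabs in front of it.
- tab_grip (a point): Midway between the carriage's two squeeze tabs at grip height; in the sharpener's frame x = -80 mm - carriage value, y = 0, z = 102. The tabs are black upright plates 24 mm deep (x), 5 mm thick, up to z = 116; over both outer faces 39 mm here when free (44 at the tips), 28 mm squeezed. Take both from above across y; both sides are free; their rear edges are 14 mm ahead of the case.
- tab_left (a joint): Angle of the left (+y) tab: 0 free (leaning out), 0.15 rad fully squeezed against its stop, jaws open. A spring resists: 2.5 to 5 N at grip height.
- tab_right (a joint): The same for the right (-y) tab.
- spare_pencil: Green pencil 7 x 136 x 7 mm, loose on the table on the sharpener's left, to be left alone; origin at the centre of its underside, long axis y.
- white_eraser: Eraser in a card sleeve, 46 x 21 x 12 mm, loose, on the sharpener's right, to be left alone; origin at the centre of its underside.
- note_pad: Pad of sticky notes, 78 x 78 x 10 mm, loose, to be left alone; origin at the centre of its underside.
- desk_phone: Phone lying face up, 149 x 73 x 8 mm, loose, to be left alone; origin at the centre of its underside.
- desk_scissors: Scissors lying flat, 87 x 199 x 9 mm, loose, to be left alone; origin at the centre of its underside.
- earphone_case: White earphone case, 46 x 60 x 22 mm, loose, to be left alone; origin at the centre of its underside.

How it is judged:
On the way, in this order (a step that is already met when the one before it is completed fails the run):
1. the point selector stands at the fourth mark (value of joint selector between 0.0295 and 0.0365 m), for 0.2 s.
2. the tabs are squeezed and the carriage is out at its ring (value of joint carriage between 0.036 and 0.044 m and value of joint each of tab_left, tab_right above 0.1 rad), for 0.2 s.
At the end, for the whole second after the job is handed in: The selector stands within 3.5 mm of the fourth mark (33 mm); the fingers hold both tabs squeezed by more than 0.1 rad each, pressing with more than 3 N, and keep the carriage still, 40 mm out within 4 mm (all of step 1 and all of step 2 and velocity of joint carriage between -0.01 and 0.01 m/s and contact force between the fingers and sharpener above 3 N); the arm keeps its last pose, push and grip.
It fails at once if the carriage snaps back (faster than 0.3 m/s homeward) (velocity of joint carriage below -0.3 m/s).
It fails at once if another thing on the desk is shifted by more than 20 mm (distance of any of spare_pencil, white_eraser, note_pad, desk_phone, desk_scissors, earphone_case from where it was at the start of the episode above 0.02 m).
It also fails if it takes over 42 s, if anything falls off the work surface, if the arm or the gripper's body presses on something with over 40 N, if the wrist force passes 120 N, or if a joint passes its speed limit or range.

## Working session

There is one attempt and no reset: what is moved stays moved. The work goes in short steps, Python scripts to look and compute and a tool call to move; the robot and the scene stay as the last step left them, time stands still between calls to the robot, and variables do not carry over. Pictures are saved under pics/ and viewed, at most 10 in all, crops included, and the job is handed in when it is done.

Besides the shell and the picture viewer there is one more tool, called after "Request:" in YAML: its name, and indented under it one key for each argument. step_arm: Moves the arm, as the interface text tells. Its arguments: {"type":"object","properties":{"commands":{"type":"array"},"squeeze":{"type":"number"}},"required":["commands"]}

```bash
mkdir -p pics
cat > h.py <<'E'
import numpy as np, cv2
from scipy.spatial.transform import Rotation as R
from station import monitor, eyes, finish_job
def snap(n,f):
    i=eyes.camera_info(n); im=eyes.get_image(n); cv2.imwrite(f'pics/{f}.png',cv2.cvtColor(im,cv2.COLOR_RGB2BGR)); return i,im
def proj(i,P):
    P=np.atleast_2d(P); T=np.linalg.inv(np.array(i['extrinsics'])); c=P@T[:3,:3].T+T[:3,3]; p=c@np.array(i['camera_matrix']).T; return p[:,:2]/p[:,2:]
def back(i,uv,z):
    T=np.array(i['extrinsics']); d=T[:3,:3]@np.linalg.solve(np.array(i['camera_matrix']),[*uv,1]); o=T[:3,3]; return o+d*(z-o[2])/d[2]
E
python3 - <<'E'
from h import *
for n in('top','side'):
    i,_=snap(n,n+'0'); print(n,np.round(i['camera_matrix'],1).tolist(),np.round(i['extrinsics'],3).tolist())
o=monitor.get_obs(); print(o)
E
```

```text
top [[531.0, 0.0, 312.4], [0.0, 531.0, 239.5], [0.0, 0.0, 1.0]] [[0.026, -0.996, 0.085, 0.408], [-1.0, -0.026, 0.004, -0.046], [-0.002, -0.085, -0.996, 1.32], [0.0, 0.0, 0.0, 1.0]]
side [[524.1, 0.0, 316.1], [0.0, 524.1, 247.5], [0.0, 0.0, 1.0]] [[-0.999, -0.028, 0.034, 0.503], [-0.044, 0.554, -0.831, 0.961], [0.005, -0.832, -0.555, 0.778], [0.0, 0.0, 0.0, 1.0]]
{'t': 0.1, 'q': array([-1.40201820e+00,  5.32948845e-02,  1.61417333e+00, -3.30124413e-05,
        1.47598904e+00, -1.18986770e-01]), 'dq': array([-0.00098138, -0.00095657, -0.00177571, -0.00144096, -0.00094501,
       -0.00067899]), 'effort': array([ 1.49358781e-03, -3.94901133e+01, -3.71364605e+01, -5.55364318e-05,
        3.90617948e-03, -1.11400715e-05]), 'tool_pos': array([ 0.17734427, -0.59905375,  0.40357321]), 'tool_rot': array([-3.10728517e+00, -4.50199773e-01,  1.24438274e-04]), 'contact_force': array([ 0.17230116,  1.1686238 , -0.66484052]), 'wrist_torque': array([0.0596993 , 0.05259912, 0.03658156]), 'grip_force': 0.0, 'opening': 0.08552903874121609}
```

View pics/top0.png

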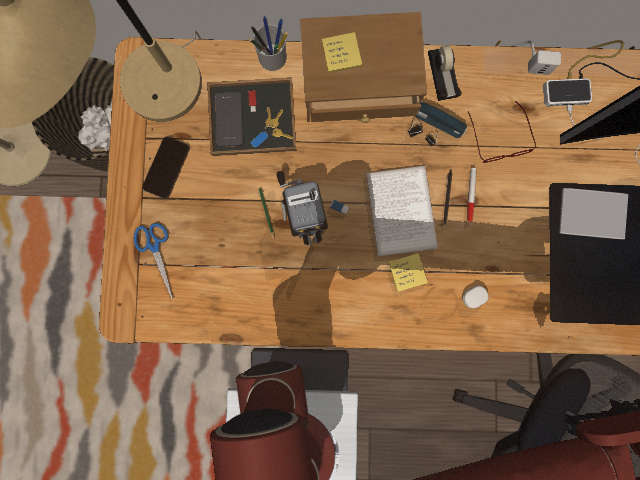

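View pics/side0.png

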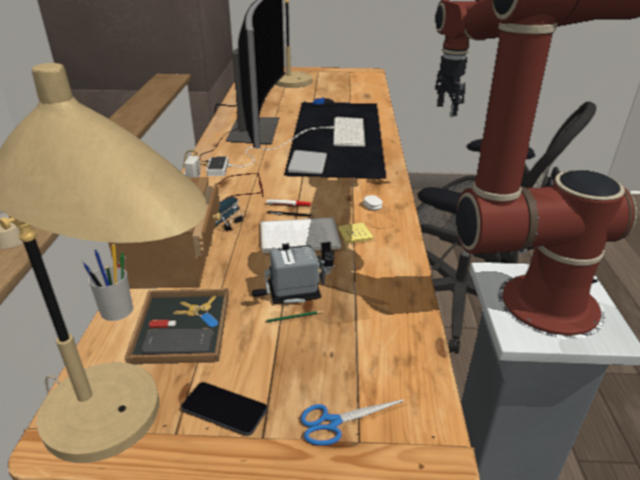

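The top view shows the sharpener at about (303,208), front downwards in the image (towards the robot). The pencil is at (266,210) and the eraser at (339,207). Next I'll enlarge both views.

Run:
```python
import cv2,numpy as np
a=cv2.imread('pics/top0.png')[165:255,255:355]; b=cv2.imread('pics/side0.png')[235:310,250:350]
a=cv2.resize(a,(600,540),interpolation=cv2.INTER_CUBIC); 
cv2.imwrite('pics/c1.png',a)
```

```text
(no output)
```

View pics/c1.png

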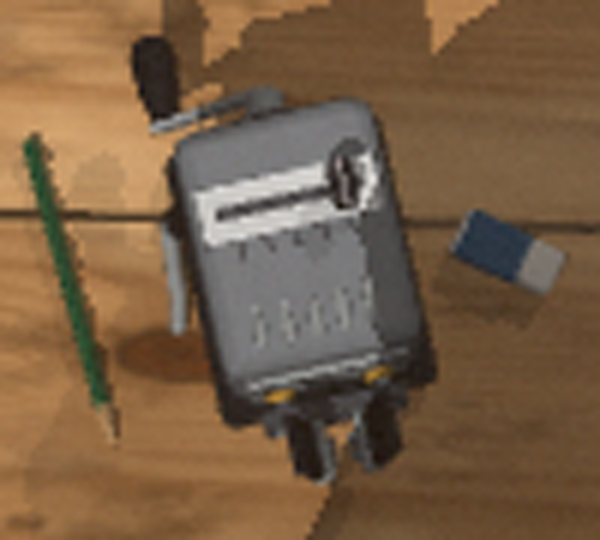

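The crop shows the case-top corners at about (183,150), (370,105) and (225,405), the selector at (347,175), near the right end of its slot, and the tab pair centred at about (344,440). From these I'll estimate the pose.

Run:
```python
from h import *
from scipy.optimize import least_squares
i=eyes.camera_info('top')
f=lambda u,v:(255+(u-.0)/6-.4,165+v/6-.4)
obs=[((14,None,121),f(347,172)),((-80,0,110),f(344,440)),((50,40,104),f(178,145)),((50,-40,104),f(378,97)),((-50,40,104),f(228,395))]
def M(p):
    c,s=np.cos(p[2]),np.sin(p[2])
    P=[]
    for (q,_) in obs:
        y=q[1] if q[1] is not None else -22+p[3]
        P.append([p[0]+(c*q[0]-s*y)/1e3,p[1]+(s*q[0]+c*y)/1e3,q[2]/1e3])
    return proj(i,P)
r=least_squares(lambda p:(M(p)-[o[1] for o in obs]).ravel(),[.5,0,.2,2]); print(r.x,np.round(r.fun.reshape(-1,2),1))
x,y,a,s=r.x;c,sn=np.cos(a),np.sin(a)
w=lambda u,v:(x+(c*u-sn*v)/1e3,y+(sn*u+c*v)/1e3)
print('sel',w(14,-22+s),'tab',w(-80,0)); 
o=monitor.get_obs(); print(R.from_rotvec(o['tool_rot']).as_matrix().round(3))
print(np.round(eyes.camera_info('wrist')['extrinsics'],3))
```

```text
[ 0.59194399 -0.02163367  0.24689882 -0.05062461] [[ 0.5  2.3]
 [ 0.6  0.2]
 [-0.8 -1.1]
 [-0.5 -0.6]
 [ 0.2 -0.9]]
sel (np.float64(0.6109085716604447), np.float64(-0.03959404012899529)) tab (np.float64(0.5143699925287561), np.float64(-0.04118551262713903))
[[ 0.959  0.284 -0.   ]
 [ 0.284 -0.959  0.002]
 [ 0.    -0.002 -1.   ]]
[[ 0.284 -0.914 -0.289  0.251]
 [-0.959 -0.271 -0.084 -0.577]
 [-0.002  0.301 -0.954  0.373]
 [ 0.     0.     0.     1.   ]]
```

The fit is good: sharpener at (0.592, -0.022), yaw 14.1°. I'll move above the selector and look with the wrist camera.

Request:
step_arm:
  commands:
    - [70, [20, -14, 0], 0]
    - [70, [65, -47, 0], 1]
    - [70, [120, -86, 0], 2.3]
    - [70, [178, -128, 0], 2.3]
    - [70, [236, -170, 0], 2.3]
    - [70, [294, -212, 0], 2.3]
    - [70, [352, -254, 0], 2.3]
    - [70, [410, -296, 0], 2.3]
    - [70, [465, -335, 0], 2.3]
    - [70, [515, -371, 0], 2.3]
    - [70, [555, -400, 0], 2.3]
    - [70, [575, -414, 0], 2.3]
  squeeze: 20

```text
t: 1.6
tool_pos: [0.6095, -0.0386, 0.4047]
tool_rot: [-3.117, -0.39, 0.0]
contact_force: [0.9, -1.1, 1.0]
opening: 0.0597
grip_force: 0.0
```

Request:
step_arm:
  commands:
    - [70, [0, 0, 20], 0]
    - [70, [0, 0, 20], 0]

```text
t: 1.85
tool_pos: [0.6081, -0.0407, 0.3817]
tool_rot: [-3.116, -0.39, 0.009]
contact_force: [0.1, -0.6, -0.5]
opening: 0.0602
grip_force: 0.0
```

Run:
```python
from h import *
o=monitor.get_obs();print(o['t'],o['tool_pos'],o['tool_rot'],o['opening'],R.from_rotvec(o['tool_rot']).as_matrix().round(3).tolist())
i,_=snap('wrist','w1'); np.savez('w1',e=i['extrinsics'],k=i['camera_matrix'])
```

```text
1.85 [ 0.6080688  -0.04074318  0.38170207] [-3.11581746 -0.3897414   0.00858406] 0.06024417108247763 [[0.969, 0.246, -0.006], [0.246, -0.969, 0.001], [-0.005, -0.002, -1.0]]
```

View pics/w1.png

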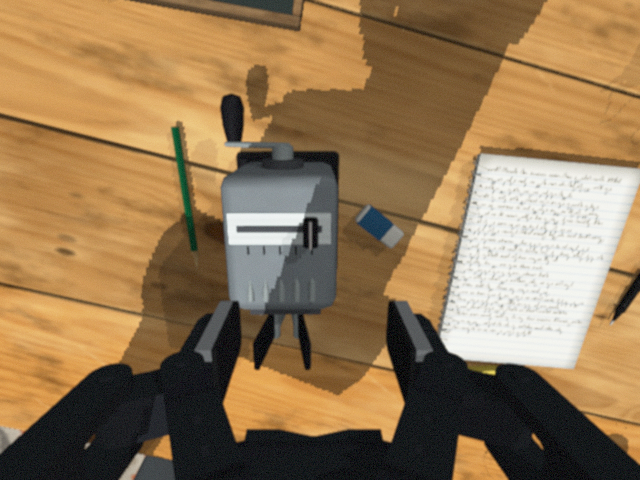

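The wrist view shows the selector at (311,233) near the right end of the slot (x 237 to 318). The tabs are at about (264,340) and (304,340), and the sharpener is well aligned with the tool axes. I'll enlarge to refine the pose.

Run:
```python
import cv2
a=cv2.imread('pics/w1.png')[150:380,210:350]
cv2.imwrite('pics/c2.png',cv2.resize(a[:100*2+30],(350+0,575),interpolation=cv2.INTER_CUBIC))
```

```text
(no output)
```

View pics/c2.png

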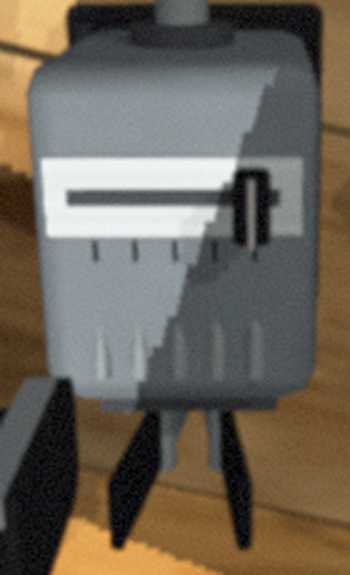

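Run:
```python
from h import *
from scipy.optimize import least_squares
z=np.load('w1.npz'); i=dict(extrinsics=z['e'],camera_matrix=z['k'])
f=lambda u,v:np.array((210+u/2.5-.4,150+v/2.5-.4))
tk=np.array([f(u,250) for u in(96,135,175,214,254)])
def res(p):
    x,y,a,s,tx=p; c,sn=np.cos(a),np.sin(a)
    W=lambda u,v,z:[x+(c*u-sn*v)/1e3,y+(sn*u+c*v)/1e3,z/1e3]
    r=[proj(i,[W(tx,v,104) for v in(22,11,0,-11,-22)])-tk, proj(i,W(14,-22+s,121))-f(252,210), proj(i,W(14,0,104.5))*[0,1]-f(172,197)*[0,1],.5*(proj(i,W(-80,0,116))*[1,0]-f(181,480)*[1,0]),]
    return np.vstack(r).ravel()
r=least_squares(res,[.592,-.022,.247,2,-2],x_scale=[.01,.01,.1,5,5]);print(r.x,np.round(r.fun.reshape(-1,2),1).tolist())
x,y,a,s,_=r.x;c,sn=np.cos(a),np.sin(a)
W=lambda u,v:np.array([x+(c*u-sn*v)/1e3,y+(sn*u+c*v)/1e3])
o=monitor.get_obs();p=o['tool_pos'][:2];Rm=R.from_rotvec(o['tool_rot']).as_matrix()
for n,q in dict(sel=W(14,-22+s),mark4=W(14,11),tab=W(-80,0)).items(): print(n,q,'tool shift mm',(Rm.T@np.r_[q-p,0]*1e3).round(1))
print(o['tool_pos'],'tool yaw deg',np.degrees(np.arctan2(Rm[1,0],Rm[0,0])),'sharp',np.degrees(a))
```

```text
[ 0.59594673 -0.01936728  0.25919248  0.25406458 -1.92459625] [[-0.2, 0.3], [0.0, 0.1], [-0.1, 0.0], [0.2, -0.1], [0.1, -0.3], [0.0, 0.7], [0.0, -0.8], [0.1, 0.0]]
sel [ 0.61505258 -0.03679864] tool shift mm [ 7.8 -3.  -0. ]
mark4 [ 0.60665979 -0.00514651] tool shift mm [  7.5 -35.7   0. ]
tab [ 0.51861895 -0.03987129] tool shift mm [-86.4 -23.6   0.3]
[ 0.60816888 -0.04159369  0.38296331] tool yaw deg 14.18196048303085 sharp 14.850634904409755
```

Request:
step_arm:
  commands:
    - [35, [8, -3, 20], -0.7]
    - [35, [8, -3, 45], -0.7]
    - [35, [8, -3, 70], -0.7]
    - [35, [8, -3, 90], -0.7]
    - [35, [8, -3, 99], -0.7]
    - [35, [8, -3, 100], -0.7]
    - [35, [8, -3, 100], -0.7]

```text
t: 2.78
tool_pos: [0.6166, -0.037, 0.2858]
tool_rot: [3.115, 0.407, 0.003]
contact_force: [-0.2, -0.6, 0.4]
opening: 0.0298
grip_force: 0.0
```

Run:
```python
from h import *
i,im=snap('wrist','w2'); cv2.imwrite('pics/c3.png',cv2.cvtColor(cv2.resize(im[200:480,160:480],(640,560)),cv2.COLOR_RGB2BGR))
```

```text
(no output)
```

View pics/c3.png

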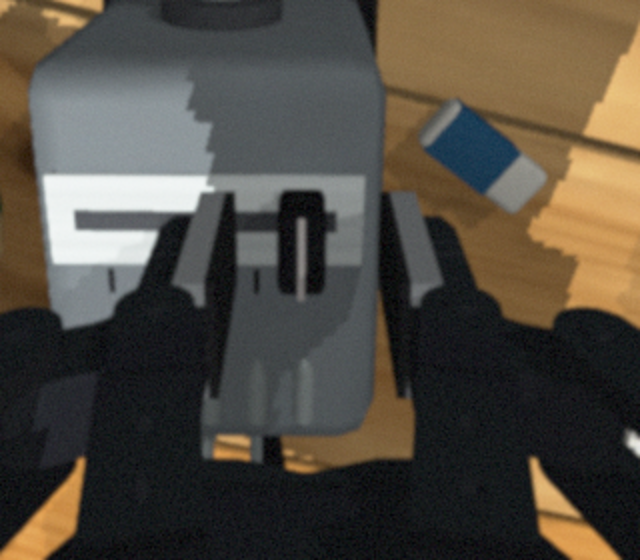

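The block stands between the pads, nearly centred. I'll lower 3 mm, grip and slide.

Request:
step_arm:
  commands:
    - [35, [0, 0, 3], 0]
    - [10, [0, 0, 3], 0]
    - [0, [0, 0, 3], 0]
    - [0, [0, 0, 3], 0]
    - [0, [0, 0, 3], 0]
    - [0, [0, 0, 3], 0]
  squeeze: 20

```text
t: 3.58
tool_pos: [0.6162, -0.0367, 0.2819]
tool_rot: [-3.115, -0.407, -0.0]
contact_force: [-1.7, 1.4, 2.2]
opening: 0.0091
grip_force: 23.3
```

Request:
step_arm:
  commands:
    - [0, [0, -4, 0], 0]
    - [0, [0, -10, 0], 0]
    - [0, [0, -17, 0], 0]
    - [0, [0, -24, 0], 0]
    - [0, [0, -30, 0], 0]
    - [0, [0, -33, 0], 0]
    - [0, [0, -33, 0], 0]
    - [0, [0, -33, 0], 0]

```text
t: 4.58
tool_pos: [0.6078, -0.0046, 0.2818]
tool_rot: [-3.114, -0.407, -0.001]
contact_force: [1.1, 1.9, 1.5]
opening: 0.0095
grip_force: 23.3
```

Request:
step_arm:
  commands:
    - [35, [0, 0, 0], 0]
    - [35, [0, 0, 0], 0]
    - [35, [0, 0, 0], 0]
    - [35, [0, 0, 0], 0]

```text
t: 5.08
tool_pos: [0.6076, -0.0051, 0.2815]
tool_rot: [-3.115, -0.407, 0.001]
contact_force: [-0.1, 1.4, -0.1]
opening: 0.0296
grip_force: 0.0
```

Run:
```python
from h import *
i,im=snap('wrist','w3'); np.savez('w3',e=i['extrinsics'],k=i['camera_matrix']);cv2.imwrite('pics/c4.png',cv2.cvtColor(cv2.resize(im[200:480,160:480],(640,560)),cv2.COLOR_RGB2BGR))
```

```text
(no output)
```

View pics/c4.png

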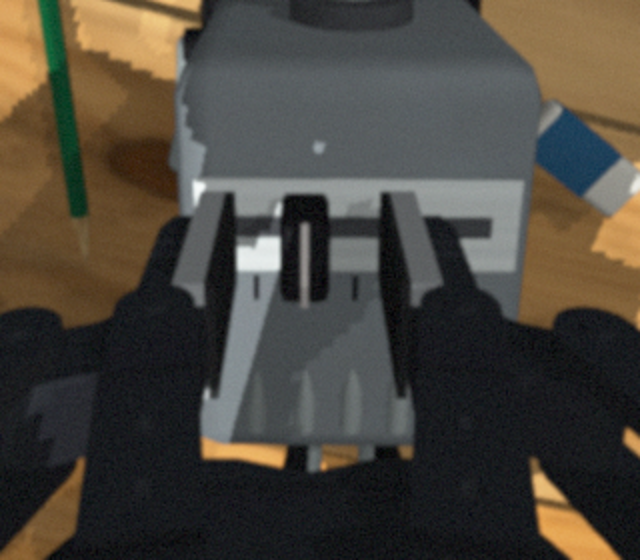

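The white line at x=304 sits midway between the third tick (354) and the fifth (257), so the selector is at the fourth mark. Next: raise, move over the tabs and look.

Request:
step_arm:
  commands:
    - [35, [0, 0, -10], 0]
    - [50, [0, 0, -35], 0]
    - [75, [-10, 3, -50], 0]
    - [75, [-35, 6, -50], 0]
    - [75, [-65, 9, -50], 0]
    - [75, [-86, 11, -50], 0]
    - [75, [-94, 11, -45], 0]
    - [75, [-94, 11, -35], 0]
    - [75, [-94, 11, -35], 0]

```text
t: 6.25
tool_pos: [0.5196, -0.0396, 0.3153]
tool_rot: [-3.114, -0.407, 0.003]
contact_force: [0.5, 0.0, -0.1]
opening: 0.0641
grip_force: 0.0
```

Run:
```python
from h import *
o=monitor.get_obs();print(o['tool_pos'],o['opening'])
a=.2592;c,s=np.cos(a),np.sin(a);d=o['tool_pos'][:2]-[.59595,-.01937];print('in sharpener',(c*d[0]+s*d[1])*1e3,(-s*d[0]+c*d[1])*1e3)
i,im=snap('wrist','w4'); cv2.imwrite('pics/c5.png',cv2.cvtColor(cv2.resize(im[200:480,160:480],(640,560)),cv2.COLOR_RGB2BGR))
```

```text
[ 0.51961952 -0.03955246  0.31530262] 0.06413700525830134
in sharpener -78.953599466121 0.055796875694211906
```

View pics/c5.png

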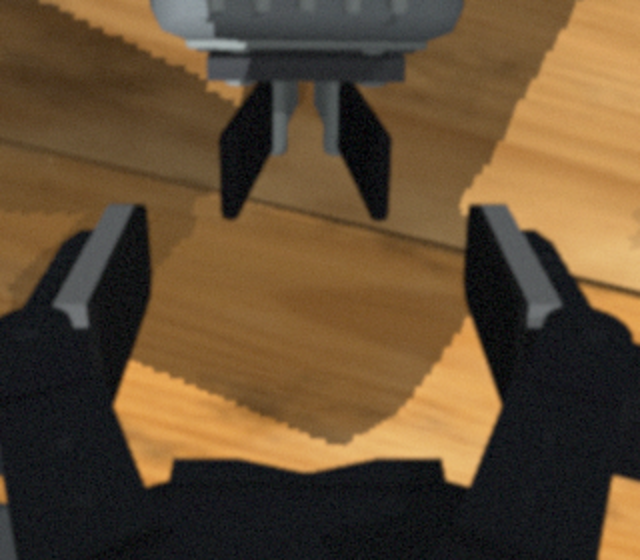

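The tabs (mid x≈305) are centred between the open fingers (mid x≈308). I'll descend and squeeze.

Request:
step_arm:
  commands:
    - [75, [-1, 0, 10], 0]
    - [75, [-1, 0, 25], 0]
    - [75, [-1, 0, 42], 0]
    - [75, [-1, 0, 54], 0]
    - [75, [-1, 0, 58], 0]
    - [75, [-1, 0, 58], 0]
    - [75, [-1, 0, 58], 0]

```text
t: 7.18
tool_pos: [0.5191, -0.0401, 0.2594]
tool_rot: [3.115, 0.407, 0.002]
contact_force: [-0.5, -0.1, 0.2]
opening: 0.064
grip_force: 0.0
```

Request:
step_arm:
  commands:
    - [50, [0, 0, 0], 0]
    - [40, [0, 0, 0], 0]
    - [30, [0, 0, 0], 0]
    - [20, [0, 0, 0], 0]
    - [0, [0, 0, 0], 0]
    - [0, [0, 0, 0], 0]
    - [0, [0, 0, 0], 0]
    - [0, [0, 0, 0], 0]
  squeeze: 40

```text
t: 8.18
tool_pos: [0.519, -0.0394, 0.2602]
tool_rot: [-3.113, -0.406, -0.001]
contact_force: [-4.5, 5.3, 8.1]
opening: 0.0258
grip_force: 40.5
```

The tabs are squeezed (25.8 mm opening, 40 N). Now a slow pull.

Request:
step_arm:
  commands:
    - [0, [-2, 0, 0], 0]
    - [0, [-6, 0, 0], 0]
    - [0, [-10, 0, 0], 0]
    - [0, [-15, 0, 0], 0]
    - [0, [-20, 0, 0], 0]
    - [0, [-25, 0, 0], 0]
    - [0, [-30, 0, 0], 0]
    - [0, [-34, 0, 0], 0]
    - [0, [-38, 0, 0], 0]
    - [0, [-40, 0, 0], 0]
    - [0, [-40, 0, 0], 0]
    - [0, [-40, 0, 0], 0]

```text
t: 9.68
tool_pos: [0.4814, -0.0492, 0.2602]
tool_rot: [-3.112, -0.405, -0.011]
contact_force: [6.2, 8.0, 2.8]
opening: 0.0258
grip_force: 40.0
```

Run:
```python
from h import *
o=monitor.get_obs();print(o['tool_pos'],o['opening'],o['contact_force'],np.hypot(*(o['tool_pos'][:2]-[.519,-.0394])))
i,im=snap('wrist','w5'); a=im[150:350,200:420]
j,jm=snap('side','s5'); b=jm[235:305,260:340]
bg=lambda a:cv2.cvtColor(a,cv2.COLOR_RGB2BGR)
cv2.imwrite('pics/c6.png',np.hstack([cv2.resize(bg(a),(440,400),interpolation=2),cv2.resize(bg(b),(360,400),interpolation=2)]))
```

```text
[ 0.48136758 -0.04919929  0.26024832] 0.025777693359528515 [6.19255446 7.97229849 2.77979044] 0.03888733793691399
```

View pics/c6.png

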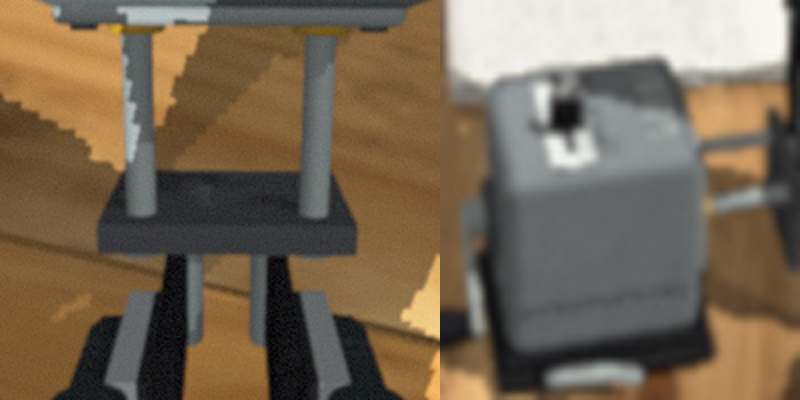

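The carriage is out and the rod rings are about to appear at the bushes. I'll measure the travel from the plate's front-top edge, at y≈240 px in the home picture and y≈276 px now.

Run:
```python
from h import *
i5=eyes.camera_info('wrist');o=monitor.get_obs()
def T(p,r): M=np.eye(4);M[:3,:3]=R.from_rotvec(r).as_matrix();M[:3,3]=p;return M
X=np.linalg.inv(T(o['tool_pos'],o['tool_rot']))@np.array(i5['extrinsics'])
i4=dict(i5,extrinsics=T([.51962,-.03955,.3153],[-3.114,-.407,.003])@X)
a4=cv2.imread('pics/w4.png',0);a5=cv2.imread('pics/w5.png',0)
print(a4[220:250,290:330].mean(1).round().astype(int),a5[225:285,300:320].mean(1).round().astype(int))
a=.2592;ax=np.array([np.cos(a),np.sin(a)])
for y4 in(239,240,241):print(y4,ax@(back(i4,(313,y4),.073)[:2]-[.59595,-.01937])*1e3)
for y5 in(274,275,276,277):print(y5,ax@(back(i5,(314,y5),.073)[:2]-[.59595,-.01937])*1e3)
```

```text
[72 83 84 77 61 41 32 29 33 37 40 42 43 43 41 41 40 40 41 44 51 59 62 62
 61 61 61 60 61 61] [ 93  93  94  94  95  96  97 100 101  93  75  52  41  39  38  38  40  43
  46  49  48  49  48  49  47  49  48  48  46  46  45  47  44  45  44  44
  44  50  54  56  58  57  57  56  56  56  56  54  55  55  56  63  83  96
 101 101 102 104 104 106]
239 -67.74499731979948
240 -68.36068039881658
241 -68.9774005338955
274 -104.90509034408875
275 -105.3874163189872
276 -105.87055245933888
277 -106.35450080811827
```

Travel is about 37.8 mm, so I'll pull 2 mm more and check.

Request:
step_arm:
  commands:
    - [0, [-1, 0, 0], 0]
    - [0, [-2, 0, 0], 0]
    - [0, [-2, 0, 0], 0]
    - [0, [-2, 0, 0], 0]
    - [0, [-2, 0, 0], 0]

```text
t: 10.4
tool_pos: [0.4795, -0.0497, 0.2602]
tool_rot: [-3.112, -0.405, -0.011]
contact_force: [6.6, 8.5, 2.0]
opening: 0.0263
grip_force: 40.0
```

Run:
```python
from h import *
o=monitor.get_obs();print(o['tool_pos'],o['opening'],o['contact_force'],o['grip_force'])
i,im=snap('wrist','w6'); g=im.mean(2)
print(g[270:282,300:320].mean(1).round().astype(int))
a=.2592;ax=np.array([np.cos(a),np.sin(a)])
for y in(275,276,277,278):print(y,ax@(back(i,(314,y),.073)[:2]-[.59595,-.01937])*1e3)
b=cv2.cvtColor(im[150:190,240:390],cv2.COLOR_RGB2BGR);cv2.imwrite('pics/c7.png',cv2.resize(b,(750,200),interpolation=2))
```

```text
[ 0.4795019  -0.04966556  0.26023443] 0.026327868478933203 [6.56477579 8.47012812 1.96796386] 39.953057169914246
[57 56 57 56 56 56 64 80 93 97 96 96]
275 -107.30340180128452
276 -107.7865050051855
277 -108.27041974317093
278 -108.75514806182598
```

View pics/c7.png

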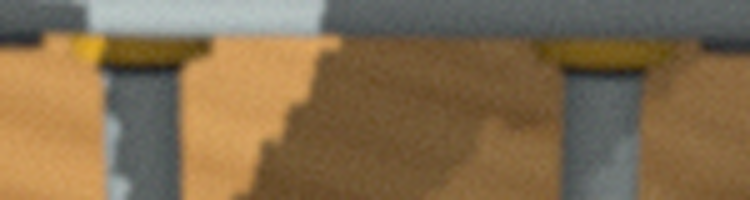

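A thin black ring now shows at the face of each brass bush, and the measured travel is about 39.8 mm. I'll hold briefly, then hand in.

Request:
step_arm:
  commands:
    - [0, [0, 0, 0], 0]
    - [0, [0, 0, 0], 0]
    - [0, [0, 0, 0], 0]
    - [0, [0, 0, 0], 0]

```text
t: 10.95
tool_pos: [0.4795, -0.0497, 0.2602]
tool_rot: [-3.112, -0.405, -0.011]
contact_force: [6.4, 8.5, 1.7]
opening: 0.026
grip_force: 40.0
```

```bash
python3 -c "
from h import *
o=monitor.get_obs();print(o['tool_pos'],o['opening'],o['grip_force']);print(finish_job())"
```

```text
[ 0.47947538 -0.04966278  0.26020758] 0.02604843840554576 39.95329141616821
the job is handed in; nothing more can be done
None
```

The job is handed in at about 11 s, verdict not shown: the selector is at the fourth mark, and the arm is still holding both tabs squeezed (40 N grip) with the carriage about 40 mm out, its black rings level with the bushes.

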